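Start the range check of a gearbox control unit and hold its selector lever in Drive

TASK

Run the selector range check on the gearbox control unit lying in the drip tray: first twist the winged start switch on the bench tester clockwise right round to its stop, let go and let it spring back. Then, from its Park stop, swing the selector lever anticlockwise (seen from above) exactly three clicks, through Reverse and Neutral into the Drive notch and never over the next tooth, and finish while still holding the lever there with the gripper, because its park-lock spring throws it back the moment it is let go. Leave the loose parts and tools where they lie.

Things in the scene. Friction and masses are not known exactly. Their poses are not given: they have to be found in the camera images.
- tester: bench tester, a dark flat box with rubber corners, 200 x 150 mm and 60 mm high, fixed to the bench, with a small screen and a winged rotary start switch on its top; origin on the bench under the switch's axis, the screen to its +x
- switch_wing: upright wing of the start switch: a black plastic bar 38 mm long (its own x axis), 12 mm thick (its y axis), 30 mm tall, whose foot is 14 mm above the tester's top; origin at its centre, on the switch's vertical axis, 89 mm above the bench
- start_switch (a joint): turn of the start switch in rad: 0 at rest, grows clockwise seen from above, stop at 1.047 (60 degrees); a spring takes it back to 0; about 0.07 N m to start, 0.2 N m at the stop
- unit: gearbox control unit (aluminium valve body with black plastic conductor plate, 90 mm high, its round plug tower 140 mm) on blocks in a low steel drip tray (360 x 230 mm, 28 mm high), fixed to the bench; origin on the bench under the axis of the selector shaft, which stands at the near end; the unit stretches to its +x
- selector_axis (a point): point on the vertical axis of the selector shaft, 131 mm above the bench, level with the middle of the lever's stud (the shaft itself ends 122 mm above the bench); below the lever the shaft carries a toothed index plate with a spring-loaded roller
- lever_arm: selector lever: flat dark steel arm, 18 to 24 mm wide, 6 mm thick, its top 111 mm above the bench, with an upright round steel stud (12 mm diameter, 40 mm high, 111 to 151 mm above the bench) at its outer end; origin at the stud's centre, half-way up, 95 mm from the shaft's axis; x points outward along the arm, z up; nothing under the outer end is higher than 35 mm
- selector (a joint): turn of the selector lever in rad: 0 at its Park stop, where it starts; grows anticlockwise from above. A notch every 0.262 (15 degrees, 25 mm at the stud): Reverse .262, Neutral .524, Drive .785, one more at 1.047, end stop 1.097. A spring always pulls it back to 0: at the stud the push falls from 8 N just past a notch to 2 N before the next, then jumps to 8 N as the roller drops in
- solenoid: steel solenoid valve, 24 mm thick, 67 mm long, lying in the drip tray beside the control unit; origin under its middle
- socket: upright steel socket, 24 mm across, 36 mm tall; origin under its centre
- driver: screwdriver with a black handle, 210 mm long, lying; origin under its middle
- cleaner: upright spray can, 64 mm across, 200 mm tall; origin under its centre
- spanner: flat spanner, 190 mm long, lying; origin under its middle
- bolt_dish: round steel dish of bolts, 120 mm across, 20 mm tall; origin under its centre
- oil_filter: flat black oil filter, 150 x 95 x 32 mm; origin under its middle
- brush: cleaning brush with a grey handle, 200 mm long, lying; origin under its middle

How it is judged:
On the way, in this order (a step that is already met when the one before it is completed fails the run):
1. the start switch is twisted to its stop, with the selector lever still at Park (value of joint start_switch above 0.99 rad and value of joint selector below 0.1 rad), for 0.1 s.
2. the start switch is let go and has sprung back (value of joint start_switch below 0.08 rad and contact force between the fingers and switch_wing below 0.05 N), for 0.1 s.
3. the selector lever is held by the gripper in the third notch (Drive) (value of joint selector between 0.695 and 0.875 rad and contact force between the fingers and lever_arm above 0.5 N), for 0.3 s.
At the end, for the whole second after the job is handed in: the selector lever rests in the Drive notch (joint 0.785 rad, within 0.09) and is still, the gripper's fingers hold it there (contact over 0.5 N), and the start switch is back at rest (below 0.08 rad) and untouched (all of step 2 and all of step 3 and velocity of joint selector between -0.1 and 0.1 rad/s); the arm keeps its last pose, push and grip.
It fails at once if the selector lever is pushed past Drive, over the next tooth (value of joint selector above 0.93 rad).
It fails at once if a loose part or tool is shifted by more than 30 mm (distance of any of solenoid, socket, driver, cleaner, spanner, bolt_dish, oil_filter, brush from where it was at the start of the episode above 0.03 m).
It also fails if it takes over 58 s, if anything falls off the work surface, if the arm or the gripper's body presses on something with over 40 N, if the wrist force passes 120 N, or if a joint passes its speed limit or range.

ROBOT

A 7-joint arm with a two-finger parallel gripper is mounted at the origin on the work surface. World frame = base frame: x ahead of the robot, y to its left, z up, the work surface at z = 0. Lengths are in m, angles in rad, forces in N, time in s.
With the tool pointing down it reaches from about 0.4 to 0.875 m from the base axis. Payload 19.3 kg.
Tool frame: the origin (TCP) lies at the very end of the fingers, on their centre line; the grasp point (between the pads) lies bot.tcp_to_grasp behind it (bot.tcp_to_grasp is the distance from the TCP to the grasp point, in m); z points along the fingers, y is the direction in which the jaws open and shut (so a half turn about z gives the same grasp; the last joint's range is limited). The gripper opens to 85 mm and grips with 20 to 120 N. Pads are 22 mm wide; open, the fingers measure 114 mm over their backs; the gripper's body (76 mm by 85 mm) begins 54 mm behind the grasp point. The pads swing forward as they close: fully open they stand 13 mm farther back than shut.
Start: joints at [1.268, 0.521, -0.036, 1.599, 0.021, 1.021, -0.113], TCP at [0.144, -0.608, 0.231] pointing down, gripper open.
Joint ranges: [-2.91, 2.91], [-0.3, 2.13], [-1.5, 1.42], [0.17, 2.43], [-1.26, 4.41], [0.16, 1.93], [-2.52, 2.52]. Speed limits (rad/s): [1.89, 1.89, 2.39, 2.39, 3.01, 3.01, 3.01].

INTERFACE

Orientations are given as [roll, pitch, yaw] about the fixed x, y, z axes, in that order (R = Rz(yaw) Ry(pitch) Rx(roll)).
In Python, from workcell import bot gives the robot as it stands.
- The arm moves only by the tool servo_tool, never from a script. Its argument "targets" is a list of rows, each a list of 2 entries, a list of its own where there are three numbers: the shift along the tool's x, y, z in units of 0.05 m (1.0 is 0.05 m), then the turn about the tool's z in units of 5 degrees (1.0 is 5 degrees). A call has 1 to 12 rows; each row shifts and turns the commanded pose from where the row before left it, along the tool's axes as they then stand; what a row does not reach is not made up. A row lasts 1/8 s, in which the tool goes at most 62.5 mm and 10.7 degrees, less where a joint would pass 70% of its speed; a pose out of reach is approached as far as the arm can. A call with a number of a shift or a turn outside -1 to 1 is refused whole. A call with a gripper value outside its range is refused whole. "gripper" is the opening, from -1 (shut) to 1 (fully open), so that 0 is half open, set as the call begins (left out, the last holds). The fingers move at their own pace and stop on an object; "newtons" is the grip in N (left out, the last holds). Time passes only in rows, so rows that do not move let the fingers close. It gives the time, the measured TCP pose, the force and the opening at its end, in the units of the state.
- bot.observe(): the state, without advancing time (a new reading comes with each control period).
- bot.grab_frame(name): name is "scene" or "top" or "wrist"; returns the picture (400x640x3 uint8, blue, green, red); there is no depth.
- bot.get_calibration(name): a dict with "fx", "fy", "cx", "cy" (pixels), "pose" (4x4, takes a point from camera to world coordinates). Camera axes: x right, y up, looking along -z (the intrinsics and any distortion apply to the point x, -y, -z); pixel columns grow to the right and rows downward; lengths in m; the calibration is good to about 2 mm. A picture is of the moment at which its call begins: read the wrist's pose just before it. get_calibration takes no time and is no camera call; for the wrist camera it gives the pose at the moment of the call.
- bot.job_done(): hands the job in, once; it reports no verdict.
The state is a dict: "clock": time; "qpos": joint angles; "qd": joint speeds; "joint_efforts": joint torques, N m; "position": TCP position; "tool_rot": TCP orientation; "force": force on the tool from outside, world axes, zero at the start; "moment": the same for the moment, N m; "grip_width": finger opening in m.
Only numpy, scipy, OpenCV 4.12 (cv2) and the standard library are available. Lean on these libraries where they do the work, as an engineer would, in place of code of your own. Each camera call takes 0.05 s, during which the arm holds its last target.

## Working session

There is one attempt and no reset: what is moved stays moved. The work goes in short steps, Python scripts to look and compute and a tool call to move; the robot and the scene stay as the last step left them, time stands still between calls to the robot, and variables do not carry over. Pictures are saved under pics/ and viewed, and the job is handed in when it is done.

Besides the shell and the picture viewer there is one more tool, called after ">>>" as name(argument=value, ...), one argument or row to a line, values as JSON. servo_tool: Moves the arm, as the interface text tells. Its arguments: {"type":"object","properties":{"targets":{"type":"array","items":{"type":"array"}},"gripper":{"type":"number"},"newtons":{"type":"number"}},"required":["targets"]}

```bash
mkdir -p pics; ls; python3 - <<'E'
from workcell import bot
import cv2
s=bot.observe(); print(s['clock'],s['position'],s['tool_rot'],s['grip_width'],bot.tcp_to_grasp,s['force'])
for n in ['scene','top','wrist']:
    c=bot.get_calibration(n); print(n,{k:(v.tolist() if hasattr(v,'tolist') else v) for k,v in c.items()})
    cv2.imwrite(f'pics/{n}0.png',bot.grab_frame(n))
E
```

```text
pics
0.0 [ 0.14406089 -0.60782554  0.23071447] [-3.14042156e+00  6.89714109e-05  2.32767050e-01] 0.08533803933151726 0.0187 [-0.33004024 -0.24046695 -0.1241455 ]
scene {'fx': 425.5447261175249, 'fy': 425.5447261175249, 'cx': 315.7135152914425, 'cy': 196.10098470385967, 'pose': [[-0.6003144962349903, -0.4620339862536348, 0.6527994340964963, 1.3663343982802614], [0.799755378056488, -0.34300869126415406, 0.4926828320400218, 0.6689872526150116], [-0.003720333298761724, 0.8178445043306387, 0.5754272550516859, 0.8968427336009854], [0.0, 0.0, 0.0, 1.0]]}
top {'fx': 478.5268001976213, 'fy': 478.5268001976213, 'cx': 320.08997424865856, 'cy': 198.8412959394477, 'pose': [[-0.015142598402060285, 0.9949340511600046, -0.09938277293361918, 0.31064015729532746], [-0.9998596296654185, -0.015780060280548146, -0.00563122214744818, -0.01114086311653957], [-0.007170960811883073, 0.09928355120503927, 0.9950333430499454, 1.8020236734105628], [0.0, 0.0, 0.0, 1.0]]}
wrist {'fx': 333.8488306123321, 'fy': 333.8488306123321, 'cx': 315.74242485989873, 'cy': 197.04170768778823, 'pose': [[0.22951047551127746, 0.9341806150520416, 0.27318770120848107, 0.21491748217167786], [-0.9733048968287042, 0.22074191080858616, 0.06285369218938239, -0.5917073613711241], [-0.001587274346396297, -0.2803205081216165, 0.9599051480675505, 0.37330018903988965], [0.0, 0.0, 0.0, 1.0]]}
```

View pics/scene0.png

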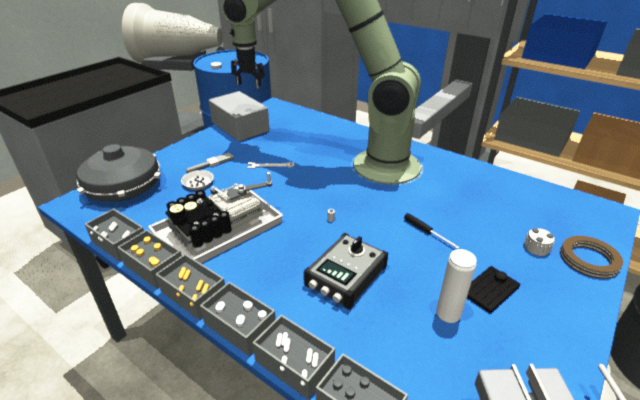

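View pics/top0.png

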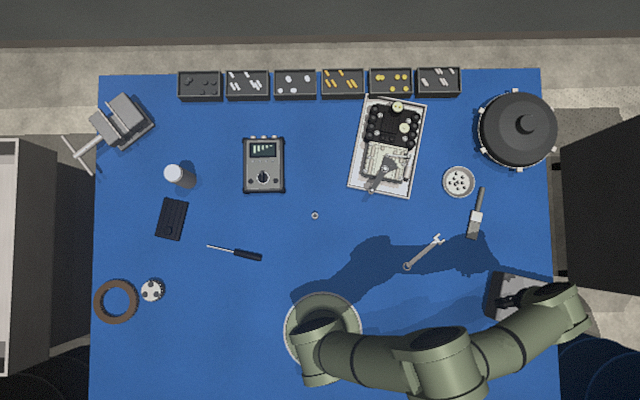

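View pics/wrist0.png

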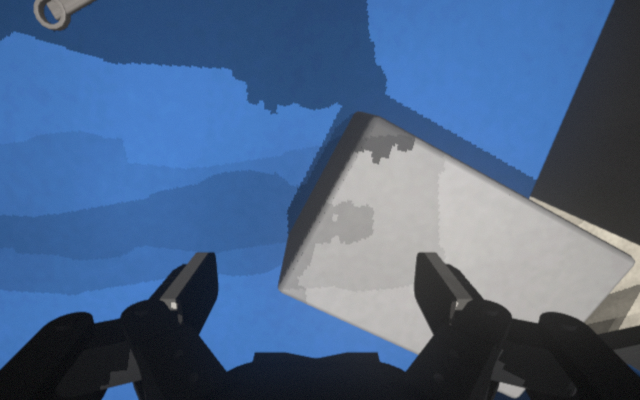

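The scene view shows the tester at about (345,268) and the unit tray at about (215,220). The top view has the switch near (263,178), and the lever runs from about (386,165) to its stud near (372,190). The wrist camera sees only the grey box. I'll zoom in next.

```bash
python3 - <<'E'
import cv2,numpy as np
t=cv2.imread('pics/top0.png'); s=cv2.imread('pics/scene0.png')
a=cv2.resize(t[90:210,340:440],None,fx=4,fy=4,interpolation=cv2.INTER_CUBIC)
b=cv2.resize(t[125:205,230:300],None,fx=5,fy=5,interpolation=cv2.INTER_CUBIC)
h=480
b=cv2.copyMakeBorder(b,0,h-b.shape[0],0,0,cv2.BORDER_CONSTANT)
cv2.imwrite('pics/topz.png',np.hstack([a,b]))
c=cv2.resize(s[165:265,140:290],None,fx=5,fy=5,interpolation=cv2.INTER_CUBIC)
cv2.imwrite('pics/sz1.png',c)
c=cv2.resize(s[220:310,295:395],None,fx=6,fy=6,interpolation=cv2.INTER_CUBIC)
cv2.imwrite('pics/sz2.png',c)
E
```

```text
(no output)
```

View pics/topz.png

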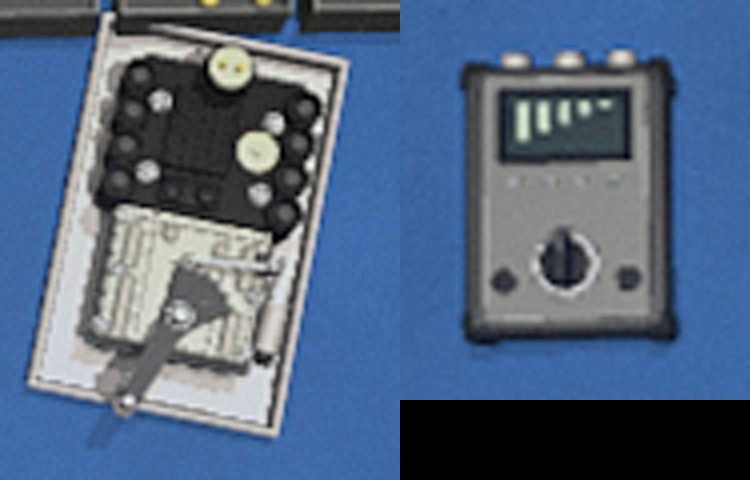

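View pics/sz1.png

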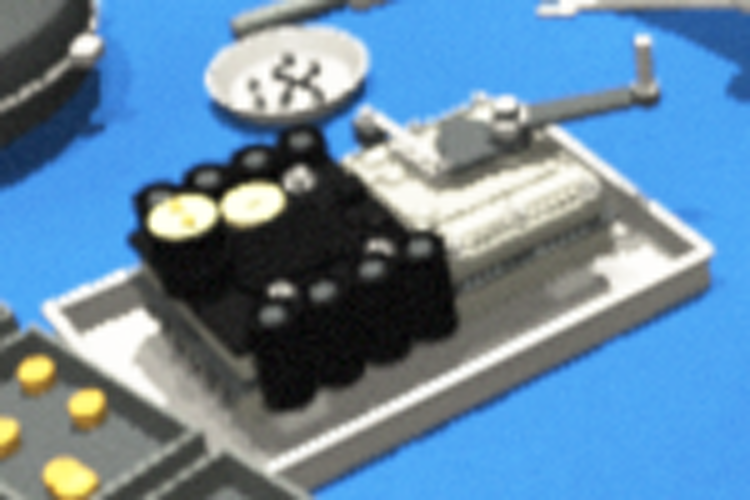

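View pics/sz2.png

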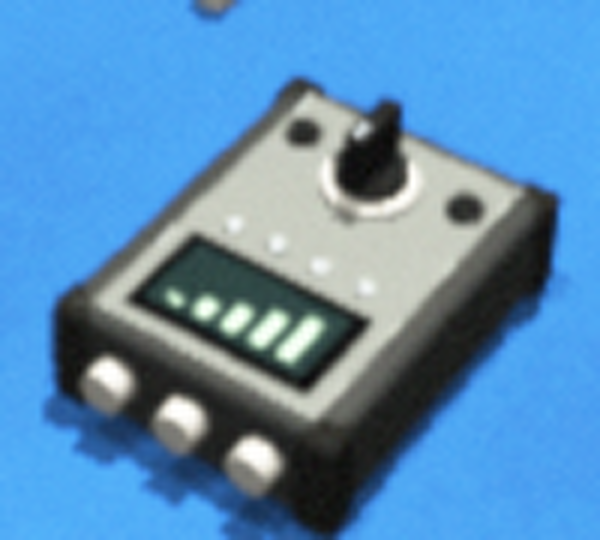

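```bash
cat > h.py <<'E'
import numpy as np
from workcell import bot
def ray(c,u,v):
    P=np.array(c['pose']); d=np.array([(u-c['cx'])/c['fx'],-(v-c['cy'])/c['fy'],-1.])
    return P[:3,3],P[:3,:3]@d
def onz(c,u,v,z):
    o,d=ray(c,u,v); return o+d*(z-o[2])/d[2]
def tri(*rs):
    A=np.zeros((3,3));b=np.zeros(3)
    for o,d in rs:
        d=d/np.linalg.norm(d);M=np.eye(3)-np.outer(d,d);A+=M;b+=M@o
    p=np.linalg.solve(A,b)
    return p,[np.linalg.norm((np.eye(3)-np.outer(d,d)/(d@d))@(p-o)) for o,d in rs]
E
python3 - <<'E'
from h import *
np.set_printoptions(precision=4,suppress=True)
T=bot.get_calibration('top');S=bot.get_calibration('scene')
f=lambda x,y,k,x0,y0:((x+.5)/k-.5+x0,(y+.5)/k-.5+y0)
sh=f(180,315,4,340,90);st=f(125,402,4,340,90);sw=f(165,262,5,230,125);swf=f(165,232,5,230,125)
print('shaft',onz(T,*sh,.122),tri(ray(T,*sh),ray(S,*f(505,105,5,140,165))))
print('stud',onz(T,*st,.151),tri(ray(T,*st),ray(S,*f(643,40,5,140,165))))
print('sw',onz(T,*sw,.09),onz(T,*swf,.1))
print('ringz',tri(ray(T,*f(166,263,5,230,125)),ray(S,*f(371,180,6,295,220))))
# tester axis: right edge corners from top
for p in [(68,70),(268,70),(68,335),(272,335)]: print(onz(T,*f(*p,5,230,125),.06)[:2])
E
```

```text
shaft [ 0.5834 -0.2322  0.122 ] (array([ 0.5836, -0.2323,  0.119 ]), [np.float64(0.0004231792942873324), np.float64(0.0004231792942872035)])
stud [ 0.5031 -0.1785  0.151 ] (array([ 0.5035, -0.1789,  0.1491]), [np.float64(0.000222528504926975), np.float64(0.00022252850492715607)])
sw [0.5643 0.2052 0.09  ] [0.5846 0.2038 0.1   ]
ringz (array([0.5665, 0.2093, 0.0636]), [np.float64(0.001819958651818809), np.float64(0.0018199586518187173)])
[0.7137 0.2805]
[0.7112 0.1321]
[0.5158 0.2803]
[0.5134 0.1306]
```

>>> servo_tool(
  targets=[
    [[0.6,-0.7,-0.1],0],
    [[0.6,-0.7,-0.1],0],
    [[0.6,-0.7,-0.1],0],
    [[0.6,-0.7,-0.1],0],
    [[0.6,-0.7,-0.1],0],
    [[0.6,-0.7,-0.1],0],
    [[0.6,-0.7,0],0],
    [[0.6,-0.7,0],0],
    [[0.6,-0.7,0],0],
    [[0.6,-0.7,0],0],
    [[0,0,0],0],
    [[0,0,0],0],
  ],
)

```text
clock: 1.65
position: [0.3551, -0.1987, 0.2613]
tool_rot: [3.142, 0.0, 0.233]
force: [0.9, -0.4, -0.7]
grip_width: 0.0855
```

```bash
python3 - <<'E'
from h import *
import cv2,pickle
s=bot.observe(); print(s['clock'],s['position'],s['tool_rot'],s['qpos'],s['qd'])
c=bot.get_calibration('wrist');pickle.dump(c,open('w1.pkl','wb'))
cv2.imwrite('pics/w1.png',bot.grab_frame('wrist'))
E
```

```text
1.65 [ 0.35509777 -0.1986997   0.26125327] [3.14154355e+00 2.67306314e-04 2.32776327e-01] [ 0.62428563  0.14184142 -0.28769357  2.08375184  0.05057291  0.92256992
 -1.02925243] [ 0.01519126  0.00240372  0.00911545 -0.00027621 -0.00021387  0.00051687
  0.0011341 ]
```

View pics/w1.png

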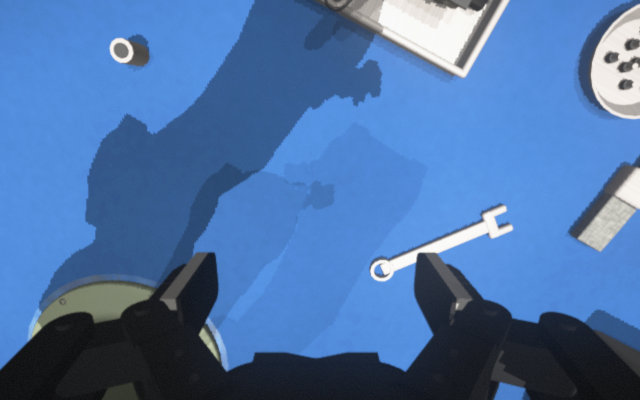

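The picture shows the socket at (122,50), the spanner at (440,240), and the tray and stud shadow at top centre. The move was accurate. Twisting clockwise lowers q7, so the wing has to be grasped with the tool half-turned (yaw near π).

>>> servo_tool(
  targets=[
    [[0.6,-0.69,0],0],
    [[0.6,-0.69,0],0],
    [[0.6,-0.69,0],0],
    [[0.6,-0.69,0],0],
    [[0.6,-0.69,0],0],
    [[0.6,-0.69,0],0],
    [[0.6,-0.69,0],0],
    [[0.6,-0.69,0],0],
    [[0.6,-0.69,0],0],
    [[0.6,-0.69,0],0],
    [[0,0,0],-1],
    [[0,0,0],-1],
  ],
)

```text
clock: 3.2
position: [0.5681, 0.2057, 0.2606]
tool_rot: [3.141, 0.001, 0.409]
force: [0.1, 0.1, 0.4]
grip_width: 0.0851
```

>>> servo_tool(
  targets=[
    [[0,0,0],-1],
    [[0,0,0],-1],
    [[0,0,0],-1],
    [[0,0,0],-1],
    [[0,0,0],-1],
    [[0,0,0],-1],
    [[0,0,0],-1],
    [[0,0,0],-1],
    [[0,0,0],-1],
    [[0,0,0],-1],
    [[0,0,0],-1],
    [[0,0,0],-1],
  ],
)

```text
clock: 4.7
position: [0.5682, 0.205, 0.2609]
tool_rot: [-3.141, 0.001, 1.455]
force: [0.1, 0.1, 0.2]
grip_width: 0.0853
```

>>> servo_tool(
  targets=[
    [[0,0,0],-1],
    [[0,0,0],-1],
    [[0,0,0],-1],
    [[0,0,0],-1],
    [[0,0,0],-1],
    [[0,0,0],-1],
    [[0,0,0],-1],
    [[0,0,0],-1],
    [[0,0,0],-1],
    [[0,0,0],-1],
    [[0,0,0],-1],
    [[0,0,0],-1],
  ],
)

```text
clock: 6.2
position: [0.5682, 0.2049, 0.2608]
tool_rot: [-3.141, -0.0, 2.503]
force: [0.7, 0.4, 1.0]
grip_width: 0.0855
```

>>> servo_tool(
  targets=[
    [[0,0,0],-1],
    [[0,0,0],-1],
    [[0,0,0],-1],
    [[0,0,0],-1],
    [[0,0,0],-1],
    [[0,0,0],-1],
    [[0,0,0],-1],
    [[0,0,0],-0.4],
    [[0,0,0],0],
  ],
)

```text
clock: 7.32
position: [0.5679, 0.2058, 0.261]
tool_rot: [-3.141, -0.0, -3.138]
force: [0.4, -0.6, -0.3]
grip_width: 0.0853
```

```bash
python3 - <<'E'
from h import *
import cv2,pickle
s=bot.observe(); print(s['clock'],s['position'],s['tool_rot'],s['qpos'])
c=bot.get_calibration('wrist');pickle.dump(c,open('w2.pkl','wb'))
cv2.imwrite('pics/w2.png',bot.grab_frame('wrist'))
E
```

```text
7.325 [0.56790295 0.20578781 0.26100973] [-3.14139879e+00 -4.31989521e-04 -3.13770126e+00] [ 0.26319518  0.69613659 -1.14670877  1.58620029  0.6532894   1.29192289
  0.59094444]
```

View pics/w2.png

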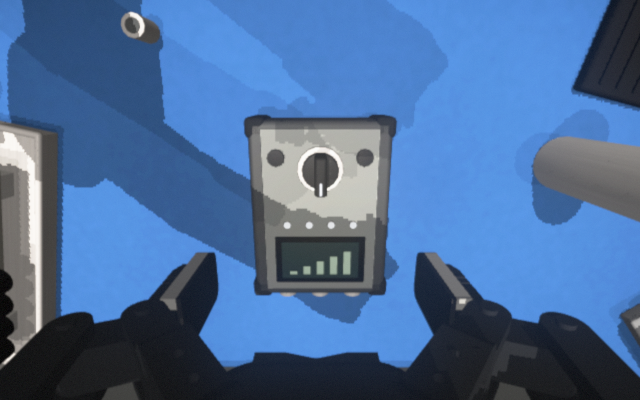

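The switch is at about (320,170) in the wrist view, with its wing roughly upright in the picture. The can is at right (585,175), clear of the gripper.

```bash
python3 - <<'E'
import cv2,numpy as np
t=cv2.imread('pics/w2.png')
a=cv2.resize(t[110:230,240:400],None,fx=5,fy=5,interpolation=cv2.INTER_CUBIC)
cv2.imwrite('pics/w2z.png',a)
E
```

```text
(no output)
```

View pics/w2z.png

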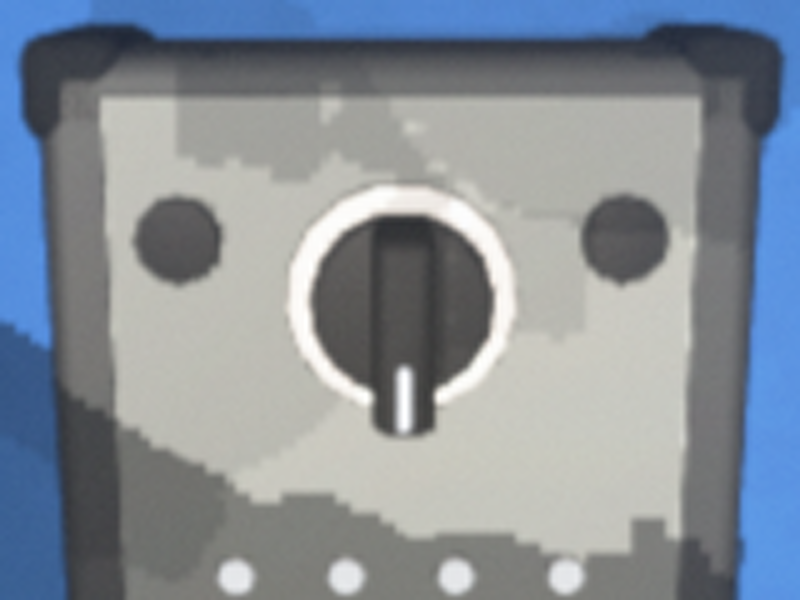

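```bash
python3 - <<'E'
from h import *
import pickle
np.set_printoptions(precision=4,suppress=True)
T=bot.get_calibration('top');S=bot.get_calibration('scene');W=pickle.load(open('w2.pkl','rb'))
f=lambda x,y,k,x0,y0:((x+.5)/k-.5+x0,(y+.5)/k-.5+y0)
g=lambda x,y:f(x,y,5,240,110)
print('ring',onz(W,*g(402,297),.062))
print('wing ends',onz(W,*g(404,433),.104),onz(W,*g(402.5,215),.104))
print('ringtop',onz(T,*f(166,263,5,230,125),.062))
print('tri ring',tri(ray(T,*f(166,263,5,230,125)),ray(W,*g(402,297)),ray(S,*f(371,180,6,295,220))))
# wing tip from top view (far end of top at 165,226) vs wrist
print('tri tip(far end top)',tri(ray(T,*f(165,228,5,230,125)),ray(W,*g(404,433))))
print(bot.observe()['clock'])
E
```

```text
ring [0.5673 0.2102 0.062 ]
wing ends [0.5846 0.2101 0.104 ] [0.5438 0.2096 0.104 ]
ringtop [0.5677 0.208  0.062 ]
tri ring (array([0.5667, 0.2096, 0.0638]), [np.float64(0.0020238431896028707), np.float64(0.0005379367490980333), np.float64(0.0016558568771850115)])
tri tip(far end top) (array([0.5942, 0.2094, 0.0665]), [np.float64(0.0017806378893535243), np.float64(0.0017806378893534059)])
7.375
```

>>> servo_tool(
  targets=[
    [[0.04,0.08,0.9],0],
    [[0,0,0.9],0],
    [[0,0,0.9],0],
    [[0,0,0.8],0],
    [[0,0,0.14],0],
    [[0,0,0],0],
  ],
)

```text
clock: 8.12
position: [0.5659, 0.2109, 0.0802]
tool_rot: [3.141, 0.0, -3.136]
force: [-0.1, -0.1, 1.5]
grip_width: 0.0853
```

>>> servo_tool(
  targets=[
    [[0,0,0],0],
    [[0,0,0],0],
    [[0,0,0],0],
    [[0,0,0],0],
    [[0,0,0],0],
    [[0,0,0],0],
  ],
  gripper=-1,
  newtons=40,
)

```text
clock: 8.88
position: [0.5658, 0.2101, 0.0796]
tool_rot: [-3.141, 0.0, -3.136]
force: [-1.1, -3.9, 7.0]
grip_width: 0.0115
```

```bash
python3 - <<'E'
from h import *
import cv2,pickle
s=bot.observe(); print(s['clock'],s['position'],s['tool_rot'],s['qpos'],s['force'],s['moment'],s['grip_width'])
cv2.imwrite('pics/w3.png',bot.grab_frame('wrist'))
E
```

```text
8.875 [0.56577337 0.21012672 0.07964693] [-3.14088011e+00  2.26111622e-04 -3.13604775e+00] [ 0.17401603  0.89235586 -0.99096423  1.73758787  0.87186181  1.0188389
  0.42830809] [-1.138835   -3.93604189  7.00104999] [-0.70720679  0.3121238   0.0886805 ] 0.011482402482671746
```

View pics/w3.png

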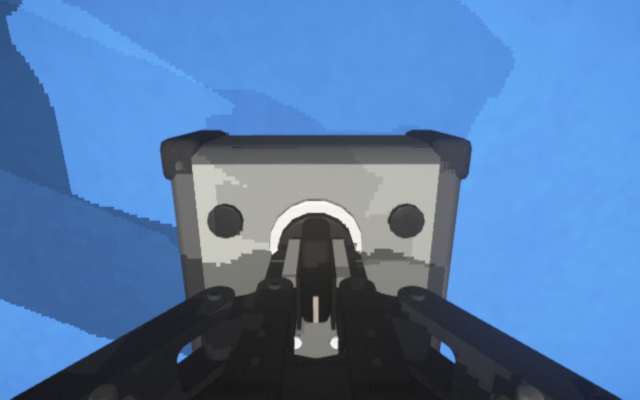

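The wing is between the fingers (11.5 mm opening). Now I'll twist it.

>>> servo_tool(
  targets=[
    [[0,0,0],1],
    [[0,0,0],1],
    [[0,0,0],1],
    [[0,0,0],1],
    [[0,0,0],1],
    [[0,0,0],1],
    [[0,0,0],1],
    [[0,0,0],1],
    [[0,0,0],1],
    [[0,0,0],1],
    [[0,0,0],1],
    [[0,0,0],1],
  ],
)

```text
clock: 10.42
position: [0.5658, 0.2101, 0.0797]
tool_rot: [3.142, 0.001, 2.097]
force: [-2.0, -3.4, 5.4]
grip_width: 0.011
```

```bash
python3 - <<'E'
from h import *
import cv2,pickle
s=bot.observe(); print(s['clock'],s['position'],s['tool_rot'],s['qpos'],s['force'],s['moment'],s['grip_width'])
cv2.imwrite('pics/w4.png',bot.grab_frame('wrist'))
E
```

```text
10.425 [0.56584301 0.21014581 0.0796675 ] [3.14154368e+00 7.59458397e-04 2.09728886e+00] [ 0.05827268  0.8016858  -0.7787322   1.74350773  0.7024652   0.89807688
 -0.50206015] [-2.02991168 -3.3543065   5.40989084] [-0.69744073  0.20154864  0.15654235] 0.010962075549200059
```

View pics/w4.png

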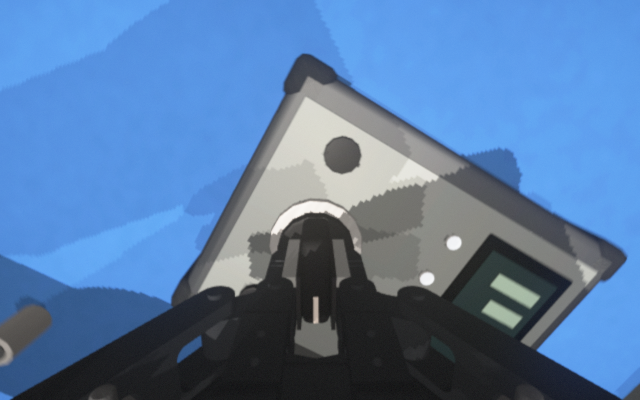

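The wing has turned with the fingers and is still aligned with them. I'll press a bit further to be sure it reaches the stop.

>>> servo_tool(
  targets=[
    [[0,0,0],0.3],
    [[0,0,0],0.3],
    [[0,0,0],0],
    [[0,0,0],0],
  ],
)

```text
clock: 10.98
position: [0.5658, 0.2102, 0.0797]
tool_rot: [3.141, 0.001, 2.051]
force: [-1.5, -5.1, 7.7]
grip_width: 0.0113
```

```bash
python3 - <<'E'
from h import *
s=bot.observe(); print(s['clock'],s['tool_rot'],s['force'],s['moment'],s['grip_width'])
E
```

```text
10.975 [3.14142562e+00 1.15228879e-03 2.05069911e+00] [-1.49050349 -5.06272913  7.67047863] [-1.06526629  0.16623449  1.30779201] 0.011339190542245758
```

The moment about z rose to 1.3 N·m, so the switch is on its stop. Releasing it now.

>>> servo_tool(
  targets=[
    [[0,0,0],0],
    [[0,0,0],0],
    [[0,0,0],0],
    [[0,0,0],0],
    [[0,0,0],0],
    [[0,0,0],0],
    [[0,0,-0.6],0],
    [[0,0,-0.8],0],
    [[0,0,-0.8],0],
    [[0,0,-0.8],0],
    [[0,0,-0.4],0],
    [[0,0,0],0],
  ],
  gripper=1,
)

```text
clock: 12.48
position: [0.566, 0.2106, 0.2501]
tool_rot: [3.14, 0.0, 2.048]
force: [-0.6, -0.6, -1.0]
grip_width: 0.0854
```

```bash
python3 - <<'E'
from h import *
import cv2,pickle
s=bot.observe(); print(s['clock'],s['position'],s['tool_rot'],s['qpos'],s['force'],s['moment'],s['grip_width'])
cv2.imwrite('pics/w5.png',bot.grab_frame('wrist'))
E
```

```text
12.475 [0.56602446 0.2105961  0.2501112 ] [3.14003529e+00 4.16441814e-04 2.04757556e+00] [ 0.13254938  0.60388138 -0.89601829  1.60713789  0.50207068  1.17494518
 -0.39817596] [-0.64229388 -0.63389587 -0.95950151] [-0.01671942 -0.00417737 -0.01923119] 0.08537610874393106
```

View pics/w5.png

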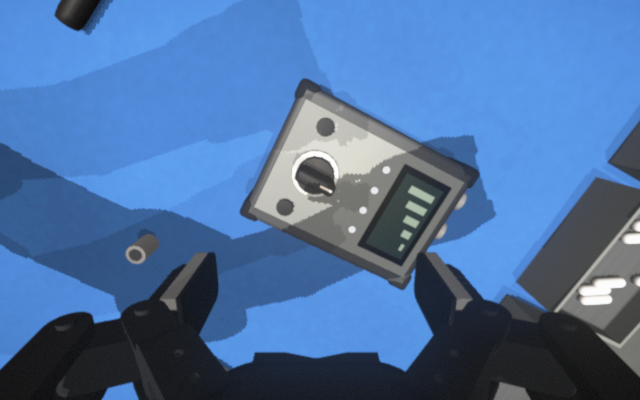

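The switch has sprung back and its pointer faces the screen again. Next I move over the stud, with the socket and the rest kept clear of the path.

>>> servo_tool(
  targets=[
    [[-0.79,-0.585,0],0],
    [[-0.79,-0.585,0],0],
    [[-0.79,-0.585,0],0],
    [[-0.79,-0.585,0],0],
    [[-0.79,-0.585,0],0],
    [[-0.79,-0.585,0],0],
    [[-0.79,-0.585,0],0],
    [[-0.79,-0.585,0],0],
    [[0,0,0],-1],
    [[0,0,0],-1],
    [[0,0,0],-1],
    [[0,0,0],-1],
  ],
)

```text
clock: 14.02
position: [0.5023, -0.1777, 0.2479]
tool_rot: [-3.141, -0.002, 2.4]
force: [-0.5, 0.1, -0.1]
grip_width: 0.0854
```

>>> servo_tool(
  targets=[
    [[0,0,0],-0.9],
    [[0,0,0],-0.9],
    [[0,0,0],0],
    [[0,0,0],0],
  ],
)

```text
clock: 14.52
position: [0.5026, -0.1776, 0.2486]
tool_rot: [-3.142, -0.001, 2.552]
force: [0.7, -0.1, -0.7]
grip_width: 0.0856
```

```bash
python3 - <<'E'
from h import *
import cv2,pickle
s=bot.observe(); print(s['clock'],s['position'],s['tool_rot'],s['qpos'],s['force'])
c=bot.get_calibration('wrist');pickle.dump(c,open('w6.pkl','wb'))
i=bot.grab_frame('wrist');cv2.imwrite('pics/w6.png',i)
cv2.imwrite('pics/w6z.png',cv2.resize(i[40:240,210:410],None,fx=3,fy=3,interpolation=cv2.INTER_CUBIC))
i=bot.grab_frame('top');cv2.imwrite('pics/top6.png',i)
E
```

```text
14.525 [ 0.50263063 -0.17764921  0.24863541] [-3.14158118e+00 -1.01024118e-03  2.55225101e+00] [ 0.96933269  0.53412295 -1.03995105  1.78605276  0.50867685  1.12074754
  0.74018271] [ 0.67306358 -0.06788369 -0.66571064]
```

View pics/w6.png

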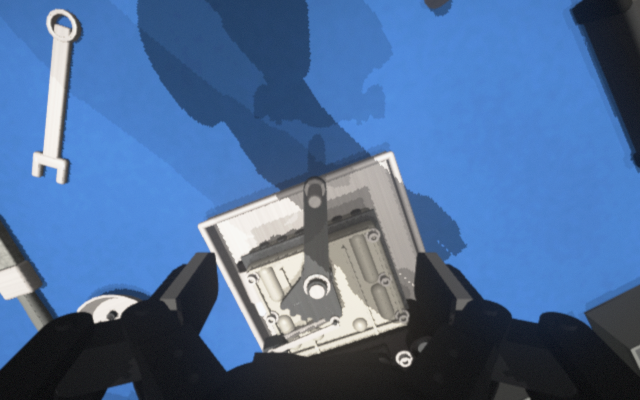

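View pics/w6z.png

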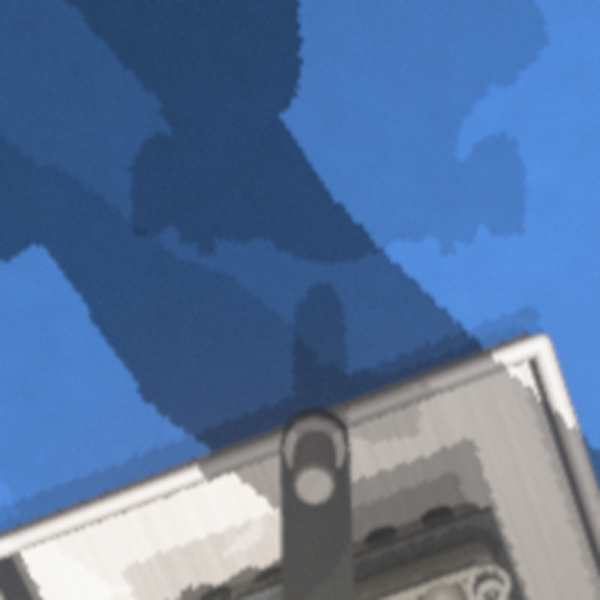

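The stud's top disc is at (315,202) in the wrist view and the shaft end at (317,289).

```bash
python3 - <<'E'
from h import *
import pickle
np.set_printoptions(precision=4,suppress=True)
T=bot.get_calibration('top');S=bot.get_calibration('scene');W=pickle.load(open('w6.pkl','rb'))
f=lambda x,y,k,x0,y0:((x+.5)/k-.5+x0,(y+.5)/k-.5+y0)
a=f(314.5,486,3,210,40); b=(317.2,288.5)
st=f(125,402,4,340,90);sh=f(180,315,4,340,90)
A=onz(W,*a,.151);B=onz(W,*b,.122);print(A,B)
print(tri(ray(W,*a),ray(T,*st),ray(S,*f(643,40,5,140,165))))
print(tri(ray(W,*b),ray(T,*sh),ray(S,*f(505,105,5,140,165))))
d=A-B;print(np.hypot(*d[:2]),np.degrees(np.arctan2(d[1],d[0])))
print(np.linalg.inv(W['pose'])@np.r_[bot.observe()['position']*[1,1,0]+[0,0,.151],1])
E
```

```text
[ 0.5056 -0.1798  0.151 ] [ 0.5829 -0.2289  0.122 ]
(array([ 0.5044, -0.179 ,  0.1499]), [np.float64(0.00166806885167378), np.float64(0.0011821550895921029), np.float64(0.0006331337096899304)])
(array([ 0.584 , -0.2312,  0.1194]), [np.float64(0.0013824814696186886), np.float64(0.0013106104624384333), np.float64(0.00017935795017843764)])
0.09161524517241879 147.57871117635577
[-0.0007 -0.0001 -0.2501  1.    ]
```

>>> servo_tool(
  targets=[
    [[-0.05,0,0.7],0],
    [[0,0,0.8],0],
    [[0,0,0.8],0],
    [[0,0,0.31],0],
    [[0,0,0],0],
  ],
)

```text
clock: 15.25
position: [0.505, -0.1788, 0.1187]
tool_rot: [3.142, -0.001, 2.554]
force: [1.3, 0.2, 0.6]
grip_width: 0.0855
```

>>> servo_tool(
  targets=[
    [[0,0,0],0],
    [[0,0,0],0],
    [[0,0,0],0],
    [[0,0,0],0],
    [[0,0,0],0],
    [[0,0,0],0],
  ],
  gripper=-1,
  newtons=60,
)

```text
clock: 16.0
position: [0.5045, -0.18, 0.1191]
tool_rot: [-3.14, 0.0, 2.553]
force: [-5.6, -4.7, 9.6]
grip_width: 0.0101
```

```bash
python3 - <<'E'
from h import *
import cv2,pickle
s=bot.observe(); print(s['clock'],s['position'],s['tool_rot'],s['qpos'],s['force'],s['moment'],s['grip_width'])
i=bot.grab_frame('wrist');cv2.imwrite('pics/w7.png',i)
E
```

```text
16.0 [ 0.50447075 -0.17998837  0.11911617] [-3.13972170e+00  8.08438980e-05  2.55329644e+00] [ 0.86769752  0.69416809 -0.90706438  1.90044609  0.70031759  0.90139082
  0.59116197] [-5.58217587 -4.69587734  9.59161158] [-0.95436266  1.21098296  0.04748728] 0.010120411329175402
```

View pics/w7.png

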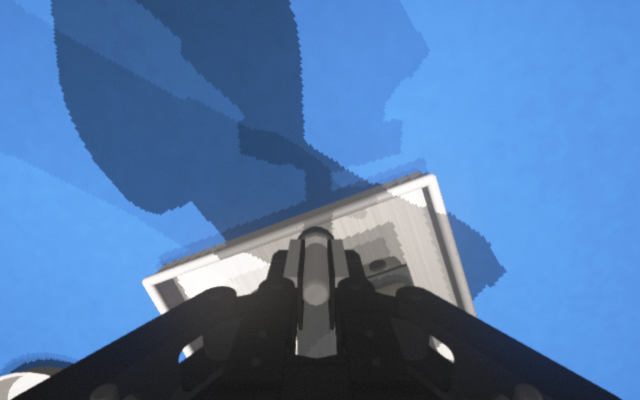

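The stud is gripped. Now I swing it two clicks, then check.

>>> servo_tool(
  targets=[
    [[-0.002,-0.083,0],-0.5],
    [[-0.002,-0.083,0],-0.5],
    [[-0.002,-0.083,0],-0.5],
    [[-0.002,-0.083,0],-0.5],
    [[-0.002,-0.083,0],-0.5],
    [[-0.002,-0.083,0],-0.5],
    [[-0.002,-0.083,0],-0.5],
    [[-0.002,-0.083,0],-0.5],
    [[-0.002,-0.083,0],-0.5],
    [[-0.002,-0.083,0],-0.5],
    [[-0.002,-0.083,0],-0.5],
    [[-0.002,-0.083,0],-0.5],
  ],
)

```text
clock: 17.55
position: [0.4896, -0.2253, 0.1192]
tool_rot: [3.141, 0.001, 3.079]
force: [0.2, 4.4, 4.5]
grip_width: 0.0102
```

```bash
python3 - <<'E'
from h import *
import cv2,pickle
s=bot.observe(); p=s['position'];print(s['clock'],p,s['tool_rot'],s['qpos'],s['force'],s['moment'],s['grip_width'])
d=p[:2]-[.5838,-.231];print(np.hypot(*d),np.degrees(np.arctan2(d[1],d[0])))
E
```

```text
17.55 [ 0.48963327 -0.2252843   0.11920606] [3.14099562e+00 6.18754695e-04 3.07941137e+00] [ 1.02271477  0.75179921 -1.02329331  1.8893745   0.78571604  0.96782947
  1.14030922] [0.19059781 4.37104201 4.54215517] [ 0.70202183 -0.00542234 -0.12533176] 0.010178946613474207
0.09434003750745844 176.52654384083309
```

>>> servo_tool(
  targets=[
    [[-0.002,-0.083,0],-0.5],
    [[-0.002,-0.083,0],-0.5],
    [[-0.002,-0.083,0],-0.5],
    [[-0.002,-0.083,0],-0.5],
    [[-0.002,-0.083,0],-0.5],
    [[-0.002,-0.083,0],-0.5],
    [[0,0,0],0],
    [[0,0,0],0],
    [[0,0,0],0],
  ],
)

```text
clock: 18.68
position: [0.4915, -0.2506, 0.1192]
tool_rot: [-3.141, 0.001, -2.944]
force: [0.7, -0.1, 5.8]
grip_width: 0.0097
```

```bash
python3 - <<'E'
from h import *
import cv2,pickle
s=bot.observe(); p=s['position'];print(s['clock'],p,s['tool_rot'],s['qpos'],s['force'],s['moment'],s['grip_width'])
d=p[:2]-[.5838,-.231];print(np.hypot(*d),np.degrees(np.arctan2(d[1],d[0])))
i=bot.grab_frame('wrist');cv2.imwrite('pics/w8.png',i)
t=bot.grab_frame('top');s=bot.grab_frame('scene')
cv2.imwrite('pics/tz8.png',np.hstack([cv2.resize(t[90:215,340:440],(400,500)),cv2.resize(s[150:275,190:290],(400,500))]))
E
```

```text
18.675 [ 0.49149094 -0.25057195  0.11919147] [-3.14122514e+00  9.12200263e-04 -2.94390221e+00] [ 1.08000875  0.79462931 -1.07145708  1.8558658   0.82777866  1.01732019
  1.4203125 ] [ 0.70266627 -0.0989883   5.75483751] [ 0.08243866 -0.22335296 -0.10931993] 0.009700014531063124
0.0943611375929017 -168.0290681350738
```

View pics/w8.png

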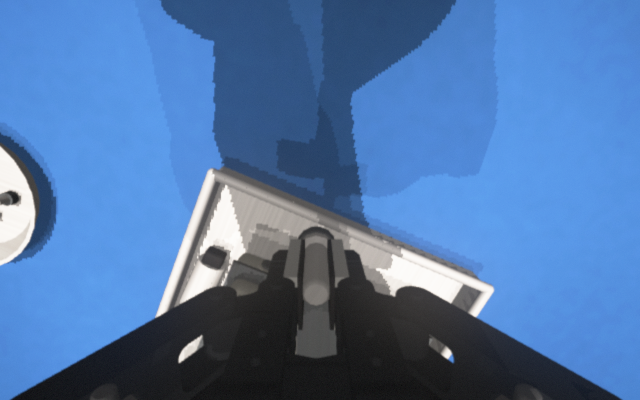

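View pics/tz8.png

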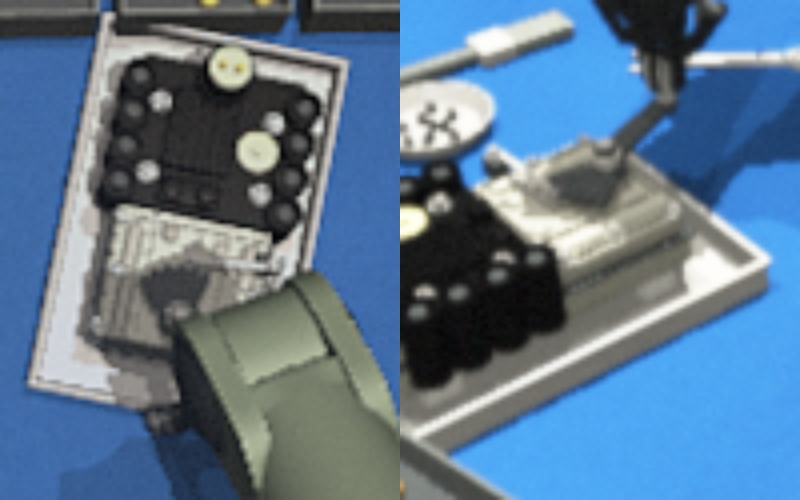

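```bash
python3 - <<'E'
from workcell import bot
print(bot.job_done()); s=bot.observe(); print(s['clock'],s['position'],s['force'],s['grip_width'])
E
```

```text
the job is handed in; nothing more can be done
None
the job is handed in; nothing more can be done
```

I ran both parts of the range check and handed the job in at about 19 s of the 58 s allowed, with the gripper still holding the lever in Drive. The hand-in gives no verdict, and I couldn't read the two joint values directly, so the checks below come from the arm's own readings and the camera pictures.

- **Start switch:** I gripped the wing and turned it about 62° clockwise. The moment about the vertical rose to about 1.3 N·m, so it was against its stop. I then opened the gripper and backed off. The picture afterwards showed the pointer facing the screen again.
- **Selector lever:** I gripped the stud with 60 N and swung it anticlockwise along its arc. The tool turned about 44.9° in orientation and 44.8° in position around the shaft, against 45° for Drive. The sideways force was under 1 N, which fits the lever resting in the notch.
- **Loose parts:** The gripper went near none of them, and none looked moved in the pictures I viewed. I didn't measure their positions before and after.

**Disagreements:** the finger opening read about 10 mm on the 12 mm stud. My two estimates of the shaft's position differed by 2–3 mm. Both were small compared with the roughly 8.5 mm tolerance at the stud.

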